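# Find the fresh sanding block by its drag and put it on the sloped rest

## Task

These two sanding blocks look alike, but one pad is worn smooth and the other is fresh and grips. Drag each one about 7 cm across the cutting mat, flat on its pad and under its own weight, to feel how hard it drags, and let it lie where the drag ends it; then lay the one that drags harder in the tray of the sloped rest, pad down and fully in, and leave the worn one lying flat on the mat. Leave everything else where it is.

Things in the scene. Friction and masses are not known exactly. Their poses are not given: they have to be found in the camera images.
- block_a: Sanding block, pad down. Steel sole 120 mm long (its x) x 56 mm (its y), 15 mm thick with the pad; on it a wooden grip rib 96 mm long (x), 26 mm wide (y), from 15 to 50 mm above the underside, to be pinched across its 26 mm. Origin: centre of the underside, z up; either way round is the same. About 0.8 kg. It or block_b is the fresh one: not told, and not to be seen.
- block_b: Sanding block that looks just like block_a: same sizes, origin and axes, about the same mass. Both start on the green cutting mat (450 x 300 mm, 2.5 mm thick, top 2.5 mm above the bench). Dragged there under its own weight alone, the worn block needs about 1.3 to 2.2 N and the fresh one 6.2 to 10.6 N, always at least three times as much as the worn one.
- bed: Shallow tray of the fixed plywood rest, sloping 25 degrees. Origin: centre of its inner floor, about 66 mm above the bench. x: up the slope, away from the robot; y: level, across; z: square out of the floor, leaning to the robot. Inner floor 132 mm (x) by 66 mm (y), rim 9 mm high, 7 mm thick all round: a block fits with its length up the slope, 6 mm clear at each end, 5 mm at each side.
- pine_block: Bystander: pine work block 34 x 156 x 31 mm, long side along its y, origin at the centre of its underside.
- van_body: Bystander: cream model van body, 41 x 88 x 43 mm, long side along its y, origin at the centre of its underside.

How it is judged:
By the outcome, as a careful person would: the job done as asked, in the order asked, and still so for the second after the job is handed in, with the robot touching nothing.
It also fails if it takes over 70 s, if anything falls off the work surface, if the arm or the gripper's body presses on something with over 40 N, if the wrist force passes 120 N, or if a joint passes its speed limit or range.

## Robot

A 6-joint arm with a two-finger parallel gripper is mounted at the origin on a cart in front of the work surface, level with it; the furniture and walls round the work are solid. World frame = base frame: x ahead of the robot, y to its left, z up, the work surface at z = 0. Lengths are in m, angles in rad, forces in N, time in s.
With the tool pointing down it reaches from about 0.425 to 0.925 m from the base axis. Payload 12.5 kg.
Tool frame: the origin (TCP) lies at the very end of the fingers, on their centre line; the grasp point (between the pads) lies 19 mm behind it; z points along the fingers, y is the line along which they close (so a half turn about z gives the same grasp; the last joint's range is limited). The gripper opens to 85 mm and grips with 20 to 120 N. Pads are 22 mm wide; open, the fingers measure 114 mm over their backs; the gripper's body (76 mm by 85 mm) begins 54 mm behind the grasp point. The pads swing forward as they close: fully open they stand 13 mm farther back than shut.
Start: joints at [-1.27, 0.491, 1.559, -0, 1.092, -0.106], TCP at [0.247, -0.574, 0.231] pointing down, gripper open.
Joint ranges: [-3.1, 3.1], [-0.84, 2.19], [0.05, 2.79], [-1.13, 4.28], [0.06, 2.93], [-2.69, 2.69]. Speed limits (rad/s): [2.22, 2.22, 2.79, 3.14, 3.14, 3.14].

## Interface

Orientations are given as a rotation vector (axis times angle).
In Python, from cell import env gives the robot as it stands.
- The arm moves only by the tool arm_command, never from a script. Its argument "motion" is a list that holds one entry, the list of rows, each a list of 7 numbers: the shift along the tool's x, y, z scaled (see below), then the turn, a rotation vector about the tool's x, y, z scaled (see below), then the gripper's target within -1 to 1 (shut at 1, half-way at 0, fully open at -1). A call has 1 to 5 rows; each row is the pose to reach, as a shift and turn from the pose commanded when the call began, along the tool's axes at that moment, turning the shorter way round; what a row does not reach only later rows make up. The controller multiplies each number of a shift by 200 mm and each number of a turn by 360 degrees. A row lasts 1/10 s, in which the tool goes at most 50 mm and 8.59 degrees, less where a joint would pass 70% of its speed; a pose out of reach is approached as far as the arm can. A call with a number of a shift or a turn outside -1 to 1 is refused whole. A call with a gripper value outside its range is refused whole. The fingers move at their own pace and stop on an object; "squeeze" is the grip in N (left out, the last holds). Time passes only in rows, so rows that repeat a pose let the fingers close. It gives the time, the measured TCP pose, the force, the opening and the grip force at its end, in the units of the state.
- env.observe(): the state, without advancing time (a new reading comes with each control period).
- env.capture(name): name is "side" or "top"; returns (picture, depth): 400x640x3 uint8, red, green, blue; 400x640 float32, m along the optical axis (not along the pixel's ray), 0 where there is no reading.
- env.get_calibration(name): a dict with "fx", "fy", "cx", "cy" (pixels), "pose" (4x4, takes a point from camera to world coordinates). Camera axes: x right, y down, z forward; pixel columns grow to the right and rows downward; lengths in m; the calibration is good to about 2 mm. A picture is of the moment at which its call begins. get_calibration takes no time and is no camera call.
- env.finish_job(): hands the job in; it is judged then, once.
The state is a dict: "t": time; "joint_pos": joint angles; "qvel": joint speeds; "effort": joint torques, N m; "tool_pos": TCP position; "tcp_rot": TCP orientation; "wrist_force": force on the tool from outside, world axes, zero at the start; "ft_torque": the same for the moment, N m; "opening": opening from 0.0 (shut) to 1.0 (fully open); "grasp_force": force on a finger pad.
Only numpy, scipy, OpenCV 4.12 (cv2) and the standard library are available. Lean on these libraries where they do the work, as an engineer would, in place of code of your own. Each camera call takes 0.05 s, during which the arm holds its last target. There are 200 camera calls.

## Working session

There is one attempt and no reset: what is moved stays moved. The work goes in short steps, Python scripts to look and compute and a tool call to move; the robot and the scene stay as the last step left them, time stands still between calls to the robot, and variables do not carry over. Pictures are saved under pics/ and viewed, at most 10 in all, crops included, and the job is handed in when it is done.

Besides the shell and the picture viewer there is one more tool, called after "Call:" by a JSON object that holds its "fn" and its "kwargs". arm_command: Moves the arm, as the interface text tells. Shifts and turns lie within -1 to 1; 1 stands for 200 mm of shift or 360 degrees of turn. Its arguments: {"type":"object","properties":{"motion":{"type":"array","items":{"type":"array","items":{"type":"array","items":{"type":"number"}}}},"squeeze":{"type":"number"}},"required":["motion"]}

```bash
mkdir -p pics; ls
python3 - <<'E'
from cell import env
import numpy as np,cv2
print(env.observe())
for n in("top","side"):
    p,d=env.capture(n);cv2.imwrite(f"pics/{n}0.png",p[:,:,::-1]);np.save(f"pics/{n}0.npy",d)
    c=env.get_calibration(n);print(n,c)
E
```

```text
pics
{'t': 0.0, 'joint_pos': array([-1.26962834e+00,  4.91561616e-01,  1.55945854e+00,  1.07508615e-05,
        1.09168495e+00, -1.05622011e-01]), 'qvel': array([-0.00034953,  0.00155446, -0.00162019,  0.00059496,  0.00101232,
        0.00104253]), 'effort': array([-4.60520139e-03, -6.18455744e+01, -2.61601281e+01, -1.44602209e-04,
        4.17766016e-03, -3.61752791e-05]), 'tool_pos': array([ 0.24723271, -0.57377594,  0.23072333]), 'tcp_rot': array([-3.07574961e+00, -6.34356139e-01,  1.55615415e-04]), 'wrist_force': array([-0.46750386,  0.19531704,  0.02440672]), 'ft_torque': array([-0.03294049, -0.00035696, -0.04377819]), 'grasp_force': 0.0, 'opening': 1.002580764607377}
top {'fx': 467.31436624392944, 'fy': 467.31436624392944, 'cx': 316.45480865151364, 'cy': 197.48710906476154, 'pose': array([[-0.01149639, -0.99590351,  0.08968855,  0.46239338],
       [-0.99993098,  0.01123286, -0.00344246, -0.06800151],
       [ 0.0024209 , -0.08972193, -0.99596391,  1.39407733],
       [ 0.        ,  0.        ,  0.        ,  1.        ]])}
side {'fx': 492.82322703703846, 'fy': 492.82322703703846, 'cx': 319.01690187900357, 'cy': 196.7466169851202, 'pose': array([[-0.97643943, -0.17594511,  0.12493741,  0.4187465 ],
       [-0.21548717,  0.76426768, -0.60783237,  0.80307336],
       [ 0.01145951, -0.6204339 , -0.78417501,  1.19966569],
       [ 0.        ,  0.        ,  0.        ,  1.        ]])}
```

View pics/top0.png

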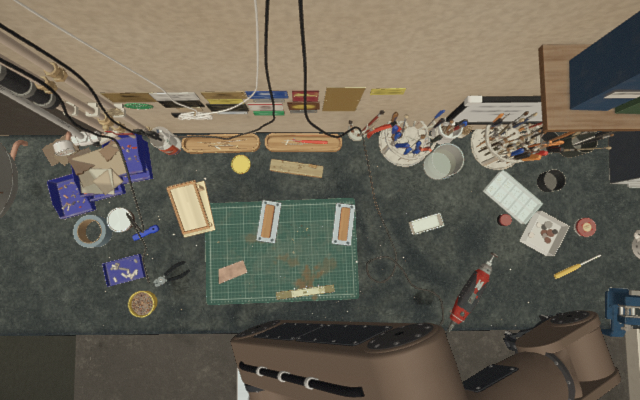

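View pics/side0.png

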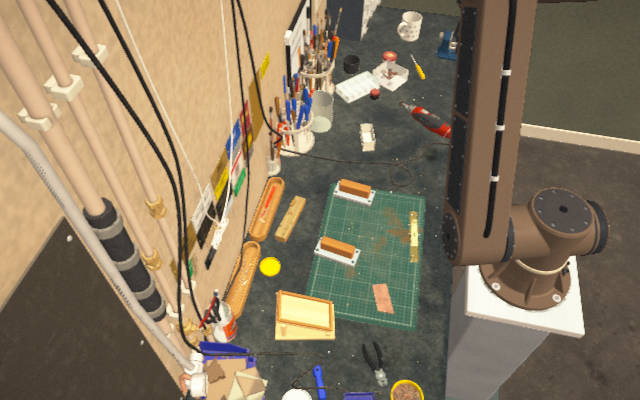

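The top view shows the blocks at about (268,221) and (343,224), the sloped tray at (190,208), the pine block at (297,169) and the van at (426,224). The side view agrees. Next I measure the blocks and the tray.

```bash
cat > h.py <<'E'
from cell import env
import numpy as np,cv2
def cloud(n,d):
    c=env.get_calibration(n);v,u=np.indices(d.shape)
    P=np.stack([(u-c['cx'])/c['fx']*d,(v-c['cy'])/c['fy']*d,d],-1)
    return P@c['pose'][:3,:3].T+c['pose'][:3,3]
def rect(xy):
    (c,s,a)=cv2.minAreaRect((xy*1000).astype(np.float32))
    a=a if s[0]>=s[1] else a+90
    a=(a+90)%180-90
    return np.round(c,1),np.round(sorted(s),1),round(a,1)
def near(P,lo,hi,zlo,zhi):
    m=(P[...,0]>lo[0])&(P[...,0]<hi[0])&(P[...,1]>lo[1])&(P[...,1]<hi[1])&(P[...,2]>zlo)&(P[...,2]<zhi)
    return P[m]
E
python3 - <<'E'
from h import *
for n in("top","side"):
    d=np.load(f"pics/{n}0.npy");P=cloud(n,d)
    if n=="top":
        T=P
        for u,v in((268,221),(343,224),(190,208),(297,169),(426,224),(206,202),(356,298),(232,272),(305,292)):print((u,v),P[v,u].round(4))
    for (u,v) in((268,221),(343,224)):
        c=T[v,u,:2]
        for z in((.04,.065),(.010,.03)):
            Q=near(P,c-.09,c+.09,*z);print(n,len(Q),rect(Q[:,:2]),Q[:,2].mean().round(4),Q[:,:2].mean(0).round(4))
    c=T[208,190,:2];Q=near(P,c-.11,c+.11,.03,.14)
    # floor plane
    R=near(P,c-[.04,.02],c+[.04,.02],.03,.14)
    A=np.c_[R[:,:2],np.ones(len(R))];s=np.linalg.lstsq(A,R[:,2],rcond=None)[0];nn=np.array([-s[0],-s[1],1]);nn/=np.linalg.norm(nn)
    print("bed",n,len(R),s,"tilt",np.degrees(np.arccos(nn[2])),"az",np.degrees(np.arctan2(s[1],s[0])),(A@s-R[:,2]).std())
    h=(Q-np.array([0,0,s[2]]))@nn
    rim=Q[(h>.005)&(h<.013)];az=np.arctan2(s[1],s[0])
    ex=np.cross(np.cross(nn,[np.cos(az),np.sin(az),0]),nn);ey=np.cross(nn,ex)
    r=np.c_[rim@ex,rim@ey];rc=rect(r);print(len(r),rc)
    cc=ex*rc[0][0]/1e3+ey*rc[0][1]/1e3+nn*(np.array([0,0,s[2]])@nn);print("centre",cc,"rect angle in plane",rc[2], "ex",ex)
E
python3 - <<'E'
import cv2
a=cv2.imread('pics/top0.png')[140:320,150:460];b=cv2.imread('pics/side0.png')[150:370,200:440]
cv2.imwrite('pics/crop0.png',cv2.resize(a,None,fx=2.5,fy=2.5,interpolation=3))
E
```

```text
(268, 221) [0.517  0.0671 0.053 ]
(343, 224) [ 0.5059 -0.1477  0.055 ]
(190, 208) [0.5563 0.2887 0.0617]
(297, 169) [ 0.671  -0.0162  0.0245]
(426, 224) [ 0.5048 -0.3981  0.002 ]
(206, 202) [0.5768 0.254  0.0158]
(356, 298) [ 0.2901 -0.1856  0.0007]
(232, 272) [0.3706 0.1772 0.0102]
(305, 292) [ 0.3095 -0.036   0.0027]
top 307 (array([518.2,  69.6]), array([26.5, 95.4]), -9.7) 0.0522 [0.5178 0.0691]
top 479 (array([508.8,  71.8]), array([143.8, 172.7]), 85.0) 0.0174 [0.5173 0.0669]
top 311 (array([ 537.9, -170.6]), array([ 61.7, 165.9]), -33.7) 0.0518 [ 0.5092 -0.1519]
top 496 (array([ 499.4, -121.3]), array([111.7, 161.7]), -7.4) 0.0172 [ 0.5068 -0.1474]
bed top 410 [ 0.44444269  0.10408711 -0.21141209] tilt 24.535200856503977 az 13.180939028115413 0.003032956526336123
378 (array([530.7, 142. ]), array([ 73.7, 134.5]), 0.0)
centre [0.47592093 0.24413283 0.02551857] rect angle in plane 0.0 ex [0.80576323 0.18870728 0.37775757]
side 348 (array([515.6,  65.1]), array([28.6, 96.5]), -9.2) 0.0516 [0.5148 0.0676]
side 447 (array([502.3,  54.3]), array([147. , 157.7]), 82.5) 0.0185 [0.5111 0.0776]
side 282 (array([ 535.5, -171.5]), array([ 59.4, 163.8]), -28.7) 0.0512 [ 0.5041 -0.1519]
side 387 (array([ 498. , -137.7]), array([115.8, 161.1]), 3.9) 0.0191 [ 0.5023 -0.1406]
bed side 488 [ 0.45528577  0.10738045 -0.21599636] tilt 25.069130458562203 az 13.270849808595369 0.0022662519080810955
474 (array([523.4, 136.6]), array([ 74.8, 133.9]), -0.5)
centre [0.4702473  0.23803588 0.02366094] rect angle in plane -0.5 ex [0.79855863 0.18834233 0.38379666]
```

View pics/crop0.png

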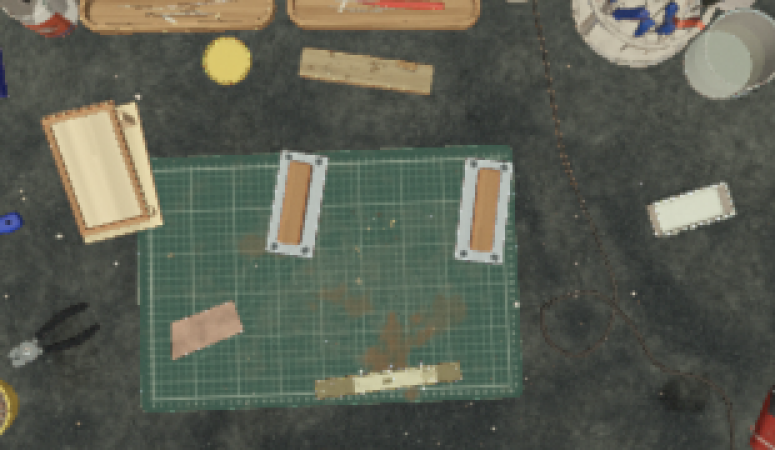

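```bash
cat >> h.py <<'E'
from scipy.spatial.transform import Rotation as R
def rib(P,c):
    Q=near(P,np.array(c)-.075,np.array(c)+.075,.042,.062)
    for r in(.09,.06,.055):
        m=np.median(Q[:,:2],0); Q=Q[np.linalg.norm(Q[:,:2]-m,axis=1)<r]
    return len(Q),rect(Q[:,:2]),Q[:,:2].mean(0).round(4)
def down(yaw,tilt=0):
    "tool down, tool x at world yaw deg; tilt: see bed"
    y=np.radians(yaw);return R.from_matrix(np.array([[np.cos(y),np.sin(y),0],[np.sin(y),-np.cos(y),0],[0,0,-1]]).T.reshape(3,3).T)
def go(p,Rt):
    o=env.observe();R0=R.from_rotvec(o['tcp_rot'])
    s=R0.inv().apply(np.array(p)-o['tool_pos'])/.2
    t=(R0.inv()*Rt).as_rotvec()/(2*np.pi)
    print("t",round(o['t'],2),"shift",s.round(3),"turn",t.round(4),"pos",o['tool_pos'].round(4),"F",o['wrist_force'].round(2),"j",o['joint_pos'].round(2))
E
python3 - <<'E'
from h import *
for n in("top","side"):
    d=np.load(f"pics/{n}0.npy");P=cloud(n,d)
    for c in((.517,.068),(.507,-.15)):print(n,rib(P,c))
    c=np.array([.553,.289])
    Rr=near(P,c-[.035,.015],c+[.035,.015],.03,.1)
    A=np.c_[Rr[:,:2],np.ones(len(Rr))];s=np.linalg.lstsq(A,Rr[:,2],rcond=None)[0]
    for _ in range(5):
        Q=near(P,c-.1,c+.1,.02,.14);e=Q[:,2]-np.c_[Q[:,:2],np.ones(len(Q))]@s
        F=Q[abs(e)<.003];s=np.linalg.lstsq(np.c_[F[:,:2],np.ones(len(F))],F[:,2],rcond=None)[0]
    nn=np.array([-s[0],-s[1],1]);nn/=np.linalg.norm(nn);az=np.arctan2(s[1],s[0])
    ey=np.array([-np.sin(az),np.cos(az),0]);ex=np.cross(ey,nn)
    h=(Q-[0,0,s[2]])@nn
    for nm,m in(("floor",abs(h)<.003),("rim",(h>.006)&(h<.013))):
        r=np.c_[Q[m]@ex,Q[m]@ey];rc=rect(r);k=rc[0]/1e3
        print(n,nm,m.sum(),rc,"ctr",(ex*k[0]+ey*k[1]+nn*(nn[2]*s[2])).round(4),"tilt",np.degrees(np.arccos(nn[2])).round(2),"az",np.degrees(az).round(2),h[m].mean().round(4))
go([.62,.05,.16],down(170.5)); print(down(170.5).as_matrix())
E
```

```text
top (306, (array([518.2,  69.6]), array([26.5, 95.4]), -9.7), array([0.5178, 0.0691]))
top (303, (array([ 507.7, -150.4]), array([26.1, 95.6]), -7.2), array([ 0.5075, -0.15  ]))
top floor 790 (array([584.4, 153.9]), array([ 82.2, 144.7]), -0.2) ctr [0.5599 0.2915 0.0678] tilt 24.73 az 13.4 0.0
top rim 320 (array([583.4, 153.7]), array([ 80.6, 147.6]), -0.2) ctr [0.559  0.2911 0.0674] tilt 24.73 az 13.4 0.009
side (334, (array([515.6,  65.1]), array([28.6, 96.5]), -9.2), array([0.5148, 0.0672]))
side (266, (array([ 505.5, -154.8]), array([30.8, 96.8]), -7.9), array([ 0.5039, -0.1521]))
side floor 1063 (array([574.6, 172.7]), array([ 84.4, 145.7]), 3.2) ctr [0.5562 0.2897 0.0683] tilt 25.21 az 11.53 -0.0
side rim 426 (array([573. , 169.1]), array([ 82.5, 147.9]), 1.1) ctr [0.5556 0.2859 0.0676] tilt 25.21 az 11.53 0.0088
t 0.1 shift [ 2.946 -2.127  0.356] turn [-0.000e+00 -2.000e-04 -4.089e-01] pos [ 0.2473 -0.5738  0.2308] F [-0.34 -1.08  0.12] j [-1.27  0.49  1.56 -0.    1.09 -0.11]
[[-0.9862856   0.16504761  0.        ]
 [ 0.16504761  0.9862856   0.        ]
 [ 0.          0.         -1.        ]]
```

Run:
```python
from h import *
go([.586,-.162,.2],down(172.5))
```

```text
t 0.1 shift [ 2.37  -1.221  0.155] turn [-0.000e+00 -2.000e-04 -4.144e-01] pos [ 0.2473 -0.5738  0.2308] F [-0.34 -1.08  0.12] j [-1.27  0.49  1.56 -0.    1.09 -0.11]
```

Call:
{"fn": "arm_command", "kwargs": {"motion": [[[0.2, -0.1, 0, 0, 0, -0.024, 1], [0.4, -0.2, 0, 0, 0, -0.048, 1], [0.6, -0.3, 0, 0, 0, -0.072, 1], [0.8, -0.4, 0, 0, 0, -0.095, 1], [1, -0.5, 0.06, 0, 0, -0.119, 1]]]}}

```text
t: 0.6
tool_pos: [0.3926, -0.4019, 0.2202]
tcp_rot: [2.626, 1.72, 0.0]
wrist_force: [0.8, -0.9, 0.3]
opening: 0.144
grasp_force: 0.0
```

Run:
```python
from h import *
go([.586,-.162,.2],down(172.5))
```

```text
t 0.6 shift [1.486 0.407 0.1  ] turn [ 1.000e-04  4.000e-04 -2.946e-01] pos [ 0.3926 -0.4019  0.2202] F [ 0.8  -0.92  0.31] j [-0.91  0.41  1.73 -0.    1.   -0.5 ]
```

Call:
{"fn": "arm_command", "kwargs": {"motion": [[[0.2, 0.05, 0, 0, 0, -0.024, 1], [0.4, 0.11, 0, 0, 0, -0.048, 1], [0.6, 0.16, 0, 0, 0, -0.072, 1], [0.8, 0.22, 0, 0, 0, -0.095, 1], [1, 0.27, 0.1, 0, 0, -0.119, 1]]]}}

```text
t: 1.1
tool_pos: [0.5236, -0.2411, 0.2009]
tcp_rot: [1.817, 2.558, 0.0]
wrist_force: [1.1, -0.9, -0.3]
opening: 0.003
grasp_force: 0.0
```

Run:
```python
from h import *
go([.586,-.162,.12],down(172.5))
```

```text
t 1.1 shift [0.272 0.424 0.405] turn [ 1.000e-04  7.000e-04 -1.757e-01] pos [ 0.5236 -0.2411  0.2009] F [ 1.06 -0.88 -0.26] j [-0.55  0.45  1.72 -0.    0.97 -0.88]
```

Call:
{"fn": "arm_command", "kwargs": {"motion": [[[0.1, 0.15, 0, 0, 0, -0.024, 1], [0.2, 0.3, 0, 0, 0, -0.048, 1], [0.272, 0.424, 0.1, 0, 0, -0.072, 1], [0.272, 0.424, 0.3, 0, 0, -0.095, 1], [0.272, 0.424, 0.4, 0, 0, -0.119, 1]]]}}

```text
t: 1.6
tool_pos: [0.5838, -0.1617, 0.1164]
tcp_rot: [-0.756, -3.046, -0.001]
wrist_force: [-0.3, -0.3, 0.2]
opening: -0.001
grasp_force: 0.0
```

Run:
```python
from h import *
go([.586,-.162,.025],down(172.5))
```

```text
t 1.6 shift [-0.012  0.004  0.457] turn [ 0.     -0.0005 -0.0566] pos [ 0.5838 -0.1617  0.1164] F [-0.25 -0.26  0.22] j [-0.38  0.6   1.72 -0.    0.83 -1.46]
```

Call:
{"fn": "arm_command", "kwargs": {"motion": [[[-0.012, 0, 0.1, 0, 0, -0.024, 1], [-0.012, 0, 0.25, 0, 0, -0.048, 1], [-0.012, 0.004, 0.4, 0, 0, -0.0566, 1], [-0.012, 0.004, 0.457, 0, 0, -0.0566, 1], [-0.012, 0.004, 0.457, 0, 0, -0.0566, 1]]]}}

```text
t: 2.1
tool_pos: [0.5862, -0.1633, 0.0265]
tcp_rot: [-0.22, -3.131, -0.001]
wrist_force: [0.9, 0.5, 1.1]
opening: 0.001
grasp_force: 0.0
```

Run:
```python
from h import *
# end: block centre (.506,-.152) moved 70 mm, TCP 59 mm ahead of it along body x
u=np.array([.991,-.1305]);
go([*(np.array([.506,-.152])+u*(-.011)),.025],down(172.5))
p,d=env.capture("side");cv2.imwrite("pics/s1.png",cv2.resize(p[150:300,260:460,::-1],None,fx=3,fy=3))
```

```text
t 2.1 shift [ 0.46  -0.001  0.009] turn [ 0.0001 -0.0005 -0.0015] pos [ 0.5862 -0.1633  0.0265] F [0.9  0.54 1.12] j [-0.38  0.73  1.76 -0.    0.65 -1.81]
```

View pics/s1.png

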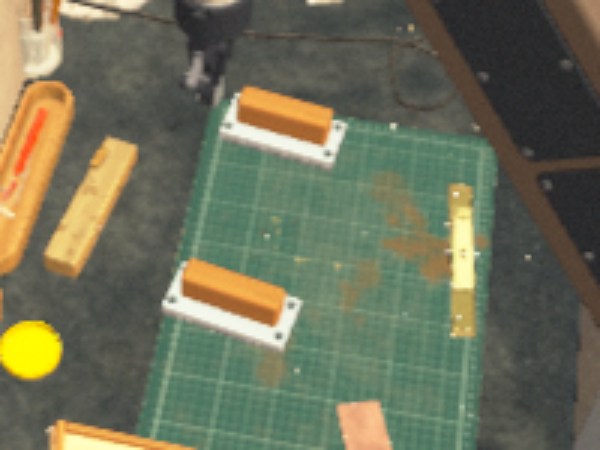

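Fingers, crop (208,92), stand just behind the far end of the right block's rib, (240,95). I now push it toward the robot.

Call:
{"fn": "arm_command", "kwargs": {"motion": [[[0.03, 0, 0, 0, 0, 0, 1], [0.06, 0, 0, 0, 0, 0, 1], [0.09, 0, 0, 0, 0, 0, 1], [0.12, 0, 0, 0, 0, 0, 1], [0.15, 0, 0, 0, 0, 0, 1]]]}}

```text
t: 2.65
tool_pos: [0.5582, -0.1599, 0.0288]
tcp_rot: [0.217, 3.13, -0.002]
wrist_force: [7.1, -0.5, 0.5]
opening: -0.0
grasp_force: 3.5
```

Call:
{"fn": "arm_command", "kwargs": {"motion": [[[0.03, 0, 0, 0, 0, 0, 1], [0.06, 0, 0, 0, 0, 0, 1], [0.09, 0, 0, 0, 0, 0, 1], [0.12, 0, 0, 0, 0, 0, 1], [0.15, 0, 0, 0, 0, 0, 1]]]}}

```text
t: 3.15
tool_pos: [0.5288, -0.1559, 0.0288]
tcp_rot: [0.217, 3.129, -0.002]
wrist_force: [7.0, -1.8, 0.5]
opening: 0.001
grasp_force: 3.7
```

Call:
{"fn": "arm_command", "kwargs": {"motion": [[[0.03, 0, 0, 0, 0, 0, 1], [0.06, 0, 0, 0, 0, 0, 1], [0.09, 0, 0, 0, 0, 0, 1]]]}}

```text
t: 3.45
tool_pos: [0.511, -0.1534, 0.0288]
tcp_rot: [0.217, 3.129, -0.003]
wrist_force: [7.9, -1.0, 0.9]
opening: -0.003
grasp_force: 3.7
```

Run:
```python
from h import *
u=np.array([.991,-.1305]);
go([*(np.array([.506,-.152])+u*(-.011)),.025],down(172.5))
for n in("side","top"):
    p,d=env.capture(n);P=cloud(n,d);print(n,rib(P,(.44,-.143)))
```

```text
t 3.45 shift [0.081 0.003 0.019] turn [-0.0002  0.0008 -0.0012] pos [ 0.511  -0.1534  0.0288] F [ 7.85 -1.04  0.91] j [-0.42  0.66  1.96  0.    0.52 -1.85]
side (280, (array([ 453.8, -147.8]), array([ 33., 102.]), -5.5), array([ 0.4516, -0.1448]))
top (0, (array([0., 0.]), array([0., 0.]), 0.0), array([nan, nan]))
  return _methods._mean(a, axis=axis, dtype=dtype,
  ret = um.true_divide(
h.py:20: RuntimeWarning: Mean of empty slice.
  return len(Q),rect(Q[:,:2]),Q[:,:2].mean(0).round(4)
```

About 7 N, so this is likely the fresh one. I'll finish its 7 cm, then back off and rise.

Call:
{"fn": "arm_command", "kwargs": {"motion": [[[0.03, 0, 0, 0, 0, 0, 1], [0.06, 0, 0, 0, 0, 0, 1], [0.085, 0, 0, 0, 0, 0, 1], [0.085, 0, 0, 0, 0, 0, 1]]]}}

```text
t: 3.95
tool_pos: [0.4936, -0.151, 0.0287]
tcp_rot: [0.217, 3.131, -0.002]
wrist_force: [4.4, -2.1, 3.6]
opening: -0.001
grasp_force: 2.1
```

Call:
{"fn": "arm_command", "kwargs": {"motion": [[[-0.05, 0, 0, 0, 0, 0, 1], [-0.1, 0, 0, 0, 0, 0, 1], [-0.15, 0, -0.15, 0, 0, 0, 1], [-0.2, 0, -0.35, 0, 0, 0, 1], [-0.3, 0, -0.5, 0, 0, 0, 1]]]}}

```text
t: 4.45
tool_pos: [0.5526, -0.1586, 0.1298]
tcp_rot: [-0.217, -3.133, -0.0]
wrist_force: [-0.0, 0.2, 0.5]
opening: 0.002
grasp_force: 0.0
```

Run:
```python
from h import *
for n in("side",):
    p,d=env.capture(n);P=cloud(n,d);print(n,rib(P,(.44,-.143)))
u=np.array([np.cos(np.radians(9.5)),-np.sin(np.radians(9.5))])
go([*(np.array([.517,.067])+u*.079),.12],down(170.5))
```

```text
side (275, (array([ 433.4, -145.5]), array([30.9, 95.9]), -8.9), array([ 0.4333, -0.1424]))
t 4.5 shift [-0.038  1.085  0.07 ] turn [-0.0003  0.0013  0.0044] pos [ 0.5574 -0.1599  0.1344] F [ 1.19 -0.37  5.46] j [-0.39  0.54  1.78  0.    0.82 -1.83]
```

Call:
{"fn": "arm_command", "kwargs": {"motion": [[[-0.04, 0.25, 0, 0, 0, 0, 1], [-0.04, 0.5, 0, 0, 0, 0.004, 1], [-0.04, 0.75, 0, 0, 0, 0.004, 1], [-0.04, 1, 0, 0, 0, 0.004, 1], [-0.04, 1, 0.06, 0, 0, 0.004, 1]]]}}

```text
t: 5.0
tool_pos: [0.5889, 0.0435, 0.1166]
tcp_rot: [0.248, 3.13, 0.001]
wrist_force: [0.8, -0.4, 0.3]
opening: -0.001
grasp_force: 0.0
```

Run:
```python
from h import *
u=np.array([np.cos(np.radians(9.5)),-np.sin(np.radians(9.5))])
go([*(np.array([.517,.067])+u*.079),.027],down(170.5))
```

```text
t 5.0 shift [-0.02   0.056  0.448] turn [0.0001 0.0003 0.0012] pos [0.5889 0.0435 0.1166] F [ 0.83 -0.43  0.26] j [-0.04  0.58  1.76  0.    0.8  -1.45]
```

Call:
{"fn": "arm_command", "kwargs": {"motion": [[[-0.02, 0.056, 0.05, 0, 0, 0.001, 1], [-0.025, 0.056, 0.2, 0, 0, 0.001, 1], [-0.025, 0.056, 0.35, 0, 0, 0.001, 1], [-0.025, 0.056, 0.445, 0, 0, 0.001, 1], [-0.025, 0.056, 0.445, 0, 0, 0.001, 1]]]}}

```text
t: 5.5
tool_pos: [0.5935, 0.0476, 0.0238]
tcp_rot: [-0.269, -3.125, 0.001]
wrist_force: [0.1, 0.6, 0.5]
opening: 0.003
grasp_force: 0.0
```

Call:
{"fn": "arm_command", "kwargs": {"motion": [[[0.03, 0, 0, 0, 0, 0, 1], [0.06, 0, 0, 0, 0, 0, 1], [0.09, 0, 0, 0, 0, 0, 1], [0.12, 0, 0, 0, 0, 0, 1], [0.15, 0, 0, 0, 0, 0, 1]]]}}

```text
t: 6.0
tool_pos: [0.5656, 0.0536, 0.0279]
tcp_rot: [0.266, 3.127, 0.0]
wrist_force: [4.3, -0.3, 3.9]
opening: -0.0
grasp_force: 2.1
```

Call:
{"fn": "arm_command", "kwargs": {"motion": [[[0.03, 0, 0, 0, 0, 0, 1], [0.06, 0, 0, 0, 0, 0, 1], [0.09, 0, 0, 0, 0, 0, 1], [0.12, 0, 0, 0, 0, 0, 1], [0.15, 0, 0, 0, 0, 0, 1]]]}}

```text
t: 6.5
tool_pos: [0.535, 0.0587, 0.0269]
tcp_rot: [0.267, 3.13, -0.0]
wrist_force: [4.1, -1.0, 3.8]
opening: -0.001
grasp_force: 2.2
```

Run:
```python
from h import *
u=np.array([np.cos(np.radians(9.5)),-np.sin(np.radians(9.5))])
go([*(np.array([.517,.067])-u*.011),.027],down(170.5))
for n in("side",):
    p,d=env.capture(n);P=cloud(n,d);print(n,rib(P,(.465,.07)))
```

```text
t 6.5 shift [ 0.151  0.025 -0.001] turn [-0.      0.     -0.0006] pos [0.535  0.0587 0.0269] F [ 4.09 -0.97  3.78] j [-0.01  0.67  1.94 -0.    0.53 -1.41]
side (348, (array([478.1,  72.9]), array([29.9, 99.9]), -10.8), array([0.4769, 0.0748]))
```

The vertical force of 3.8 N says the fingertips carry some downward load. I'll back off, raise slightly, let it settle, and push again cleanly.

Call:
{"fn": "arm_command", "kwargs": {"motion": [[[-0.05, 0, 0, 0, 0, 0, 1], [-0.05, 0, -0.02, 0, 0, 0, 1], [-0.05, 0, -0.02, 0, 0, 0, 1], [-0.05, 0, -0.02, 0, 0, 0, 1], [-0.05, 0, -0.02, 0, 0, 0, 1]]]}}

```text
t: 7.05
tool_pos: [0.545, 0.0569, 0.0307]
tcp_rot: [-0.266, -3.13, 0.0]
wrist_force: [-0.1, 0.6, -0.4]
opening: 0.0
grasp_force: 0.0
```

Run:
```python
from h import *
go([.535,.0587,.030],down(170.5))
p,d=env.capture("side");P=cloud("side",d);print(rib(P,(.465,.07)));cv2.imwrite("pics/s2.png",cv2.resize(p[190:320,260:420,::-1],None,fx=4,fy=4))
```

```text
t 7.05 shift [0.051 0.    0.004] turn [-0.     -0.0001 -0.0006] pos [0.545  0.0569 0.0307] F [-0.12  0.6  -0.38] j [-0.02  0.67  1.92 -0.    0.56 -1.42]
(337, (array([474.7,  72.3]), array([29.9, 95.7]), -10.3), array([0.4742, 0.0753]))
```

View pics/s2.png

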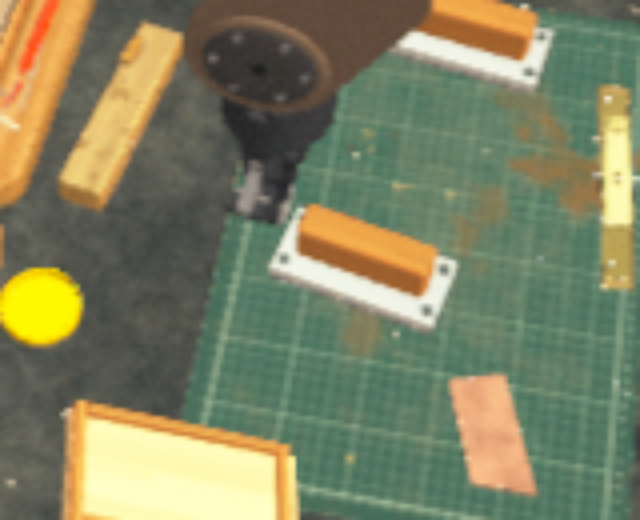

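Fingers at crop (265,195) are clear of the rib's end (305,215), and the block has moved 41 mm so far. Pushing the remaining 30 mm.

Call:
{"fn": "arm_command", "kwargs": {"motion": [[[0.03, 0, 0, 0, 0, 0, 1], [0.06, 0, 0, 0, 0, 0, 1], [0.09, 0, 0, 0, 0, 0, 1], [0.12, 0, 0, 0, 0, 0, 1]]]}}

```text
t: 7.5
tool_pos: [0.5212, 0.0611, 0.0309]
tcp_rot: [0.266, 3.13, -0.0]
wrist_force: [2.9, -0.7, -2.3]
opening: 0.001
grasp_force: 1.2
```

Call:
{"fn": "arm_command", "kwargs": {"motion": [[[0.03, 0, 0, 0, 0, 0, 1], [0.06, 0, 0, 0, 0, 0, 1]]]}}

```text
t: 7.7
tool_pos: [0.5093, 0.0631, 0.0309]
tcp_rot: [0.266, 3.13, -0.0]
wrist_force: [2.6, -0.5, -1.5]
opening: 0.004
grasp_force: 1.2
```

Call:
{"fn": "arm_command", "kwargs": {"motion": [[[0.02, 0, 0, 0, 0, 0, 1], [0.02, 0, 0, 0, 0, 0, 1]]]}}

```text
t: 7.9
tool_pos: [0.505, 0.0638, 0.0309]
tcp_rot: [-0.266, -3.129, 0.0]
wrist_force: [0.3, -0.3, 0.5]
opening: 0.005
grasp_force: 0.0
```

Call:
{"fn": "arm_command", "kwargs": {"motion": [[[-0.05, 0, 0, 0, 0, 0, 1], [-0.1, 0, 0, 0, 0, 0, 1], [-0.15, 0, -0.15, 0, 0, 0, 1], [-0.2, 0, -0.35, 0, 0, 0, 1], [-0.3, 0, -0.5, 0, 0, 0, 1]]]}}

```text
t: 8.4
tool_pos: [0.5657, 0.0534, 0.1329]
tcp_rot: [0.266, 3.13, -0.0]
wrist_force: [0.7, 0.9, -0.5]
opening: -0.004
grasp_force: 0.0
```

Run:
```python
from h import *
for n in("side",):
    p,d=env.capture(n);P=cloud(n,d);print(n,rib(P,(.435,-.143)),rib(P,(.45,.08)))
go([.435,-.143,.12],down(172))
```

```text
side (270, (array([ 433.3, -145.3]), array([30. , 95.4]), -8.0), array([ 0.4327, -0.1425])) (335, (array([445.8,  77. ]), array([29.8, 95.9]), -11.1), array([0.4454, 0.08  ]))
t 8.45 shift [ 0.504 -1.08   0.082] turn [ 0.0002  0.0015 -0.0049] pos [0.5708 0.0528 0.1375] F [ 1.97 -1.27  3.97] j [-0.02  0.53  1.79 -0.    0.81 -1.42]
```

Right block: 7–7.9 N (fresh). Left block: about 2.6 N or less (worn). Both moved 70 mm. Now I grasp the right one.

Call:
{"fn": "arm_command", "kwargs": {"motion": [[[0.12, -0.25, 0, 0, 0, -0.005, -0.3], [0.25, -0.5, 0, 0, 0, -0.005, -0.3], [0.37, -0.75, 0, 0, 0, -0.005, -0.3], [0.5, -1, 0, 0, 0, -0.005, -0.3], [0.5, -1, 0, 0, 0, -0.005, -0.3]]]}}

```text
t: 8.95
tool_pos: [0.4311, -0.1291, 0.1309]
tcp_rot: [-0.22, -3.133, 0.0]
wrist_force: [0.7, -0.2, 0.9]
opening: 0.648
grasp_force: 0.0
```

Run:
```python
from h import *
go([.435,-.1415,.024],down(172))
```

```text
t 8.95 shift [-0.028 -0.059  0.535] turn [-0.     -0.0001 -0.0001] pos [ 0.4311 -0.1291  0.1309] F [ 0.73 -0.18  0.86] j [-0.44  0.4   2.08 -0.    0.66 -1.87]
```

Call:
{"fn": "arm_command", "kwargs": {"motion": [[[-0.028, -0.059, 0.05, 0, 0, 0, -0.3], [-0.028, -0.059, 0.25, 0, 0, 0, -0.3], [-0.028, -0.059, 0.4, 0, 0, 0, -0.3], [-0.028, -0.059, 0.5, 0, 0, 0, -0.3], [-0.028, -0.059, 0.525, 0, 0, 0, -0.3]]]}}

```text
t: 9.45
tool_pos: [0.4369, -0.1389, 0.0234]
tcp_rot: [-0.217, -3.131, -0.002]
wrist_force: [0.7, 0.3, 0.9]
opening: 0.654
grasp_force: 0.0
```

Call:
{"fn": "arm_command", "kwargs": {"motion": [[[0, 0, 0, 0, 0, 0, 0.6], [0, 0, 0, 0, 0, 0, 1], [0, 0, 0, 0, 0, 0, 1], [0, 0, 0, 0, 0, 0, 1], [0, 0, 0, 0, 0, 0, 1]]], "squeeze": 60}}

```text
t: 9.95
tool_pos: [0.4377, -0.1397, 0.0268]
tcp_rot: [0.217, 3.131, -0.002]
wrist_force: [2.2, -4.0, 5.0]
opening: 0.292
grasp_force: 60.9
```

Run:
```python
from h import *
go([.435,-.1415,.13],down(172))
```

```text
t 9.95 shift [ 0.01  -0.011 -0.516] turn [-0.0002  0.0005  0.0002] pos [ 0.4377 -0.1397  0.0268] F [ 2.18 -3.98  4.99] j [-0.45  0.61  2.14 -0.    0.39 -1.88]
```

Call:
{"fn": "arm_command", "kwargs": {"motion": [[[0, 0, -0.1, 0, 0, 0, 1], [0, 0, -0.3, 0, 0, 0, 1], [0, 0, -0.5, 0, 0, 0, 1], [0, 0, -0.7, 0, 0, 0, 1], [0, 0, -0.85, 0, 0, 0, 1]]]}}

```text
t: 10.45
tool_pos: [0.4359, -0.1385, 0.1979]
tcp_rot: [-0.217, -3.134, -0.0]
wrist_force: [1.1, -0.2, -9.5]
opening: 0.293
grasp_force: 62.5
```

```bash
cat >> h.py <<'E'
B=np.array([.5575,.289,.067]);AZ=np.radians(12.9);TI=np.radians(25)
ey=np.array([-np.sin(AZ),np.cos(AZ),0]);ex=np.array([np.cos(AZ)*np.cos(TI),np.sin(AZ)*np.cos(TI),np.sin(TI)]);nb=np.cross(ex,ey)
RB=R.from_matrix(np.c_[-ex,ey,-nb])
def bed(x,y,z): return B+ex*x+ey*y+nb*z
E
python3 - <<'E'
from h import *
go(bed(0,0,.10),RB);print(bed(0,0,.1))
E
```

```text
t 10.45 shift [-0.11   2.126  0.202] turn [-0.0126 -0.0687 -0.0569] pos [ 0.4359 -0.1385  0.1979] F [ 1.15 -0.18 -9.49] j [-0.45  0.3   1.99  0.    0.85 -1.89]
[0.51630481 0.27956504 0.15763078]
```

Call:
{"fn": "arm_command", "kwargs": {"motion": [[[0, 0.2, -0.05, 0, 0, -0.01, 1], [0, 0.4, -0.1, 0, 0, -0.02, 1], [0, 0.6, -0.15, 0, 0, -0.03, 1], [-0.03, 0.8, -0.15, 0, 0, -0.04, 1], [-0.05, 1, -0.15, 0, 0, -0.05, 1]]]}}

```text
t: 10.95
tool_pos: [0.4732, 0.0595, 0.2258]
tcp_rot: [0.28, -3.128, -0.0]
wrist_force: [1.3, 0.0, -9.3]
opening: 0.289
grasp_force: 63.0
```

Run:
```python
from h import *
go(bed(0,0,.12),RB)
```

```text
t 10.95 shift [-0.365  1.043  0.25 ] turn [-0.0016 -0.0696 -0.0074] pos [0.4732 0.0595 0.2258] F [ 1.26  0.01 -9.33] j [-0.01  0.29  1.92  0.    0.94 -1.76]
```

Call:
{"fn": "arm_command", "kwargs": {"motion": [[[-0.05, 0.2, 0, 0, -0.015, 0, 1], [-0.1, 0.4, 0, 0, -0.03, -0.004, 1], [-0.2, 0.6, 0, 0, -0.05, -0.007, 1], [-0.3, 0.8, 0, -0.002, -0.07, -0.007, 1], [-0.35, 1, 0.1, -0.002, -0.07, -0.007, 1]]]}}

```text
t: 11.45
tool_pos: [0.5064, 0.2684, 0.2065]
tcp_rot: [-0.298, 2.684, 0.073]
wrist_force: [1.0, -0.9, -8.5]
opening: 0.291
grasp_force: 63.0
```

Run:
```python
from h import *
go(bed(0,0,.08),RB)
o=env.observe();R0=R.from_rotvec(o['tcp_rot']);T=o['tool_pos']
for n in("top","side"):
    p,d=env.capture(n);P=cloud(n,d);cv2.imwrite(f"pics/{n}3.png",cv2.resize(p[150:300,120:320,::-1] if n=="top" else p[220:370,210:410,::-1],None,fx=3,fy=3))
    L=(P-T)@R0.as_matrix() # tool coords
    m=(abs(L[...,0])<.09)&(abs(L[...,1])<.05)&(L[...,2]>.0)&(L[...,2]<.030)
    Q=L[m]
    print(n,m.sum(),Q[:,2].mean() if m.sum() else 0,rect(Q[:,:2]))
```

```text
t 11.45 shift [0.051 0.042 0.347] turn [ 0.0004  0.0011 -0.0008] pos [0.5064 0.2684 0.2065] F [ 0.97 -0.92 -8.49] j [ 0.41  0.34  1.99 -0.2   0.38 -1.22]
top 383 0.010346845593863905 (array([-1.9,  3.4]), array([ 57.3, 122.2]), 0.5)
side 662 0.013050426065621071 (array([2.9, 3.7]), array([ 59. , 122.7]), 0.6)
```

View pics/side3.png

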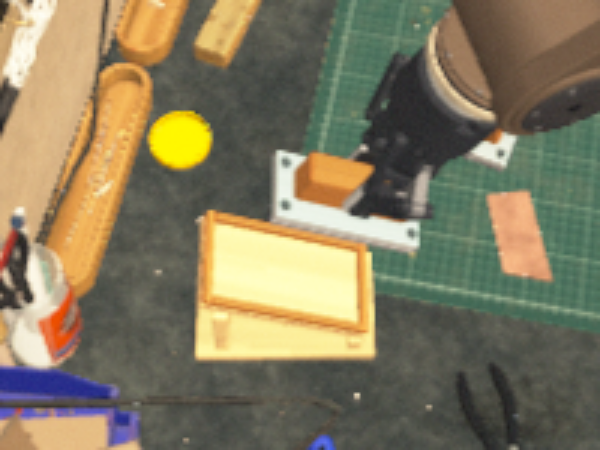

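Side view: the block is held level with the tray's slope, sole about (345,205) crop, tray centred (285,270). I move over the tray and remeasure when settled.

Call:
{"fn": "arm_command", "kwargs": {"motion": [[[0.03, 0.03, 0.05, 0, 0.001, 0, 1], [0.05, 0.042, 0.15, 0, 0.001, -0.001, 1], [0.05, 0.042, 0.25, 0, 0.001, -0.001, 1], [0.05, 0.042, 0.3, 0, 0.001, -0.001, 1], [0.05, 0.042, 0.3, 0, 0.001, -0.001, 1]]]}}

```text
t: 12.05
tool_pos: [0.5215, 0.2781, 0.1456]
tcp_rot: [-0.306, 2.697, 0.065]
wrist_force: [-0.2, -0.5, -9.1]
opening: 0.291
grasp_force: 64.4
```

Call:
{"fn": "arm_command", "kwargs": {"motion": [[[0, 0, 0, 0, 0, 0, 1], [0, 0, 0, 0, 0, 0, 1]]]}}

```text
t: 12.25
tool_pos: [0.5221, 0.2786, 0.1481]
tcp_rot: [-0.306, 2.692, 0.067]
wrist_force: [-0.6, 0.2, -9.2]
opening: 0.292
grasp_force: 64.4
```

Run:
```python
from h import *
go(bed(0,0,.08),RB)
o=env.observe();R0=R.from_rotvec(o['tcp_rot']);T=o['tool_pos']
for n in("top","side"):
    p,d=env.capture(n);P=cloud(n,d);cv2.imwrite(f"pics/{n}4.png",cv2.resize(p[150:300,120:320,::-1] if n=="top" else p[220:370,210:410,::-1],None,fx=3,fy=3))
    L=(P-T)@R0.as_matrix() # tool coords
    m=(abs(L[...,0])<.09)&(abs(L[...,1])<.05)&(L[...,2]>.0)&(L[...,2]<.030)
    Q=L[m]
    print(n,m.sum(),rect(Q[:,:2]))
    # sole in bed frame via colour-free: and rim seen
    K=(P-B)@np.c_[ex,ey,nb]
    for nm,a,b in(("sole",.05,.09),("rim",-.004,.014)):
        m=(abs(K[...,0])<.1)&(abs(K[...,1])<.06)&(K[...,2]>a)&(K[...,2]<b);print(nm,m.sum(),K[m].min(0).round(4),K[m].max(0).round(4),rect(K[m][:,:2]))
```

```text
t 12.25 shift [0.004 0.011 0.045] turn [ 0.0001 -0.0003  0.0002] pos [0.5221 0.2786 0.1481] F [-0.64  0.22 -9.15] j [ 0.41  0.45  2.   -0.29  0.27 -1.12]
top 344 (array([-1.4,  3.8]), array([ 57.9, 122.2]), 0.2)
sole 345 [-0.0588 -0.0275  0.0671] [0.0635 0.0304 0.0894] (array([2.3, 1.5]), array([ 57.9, 122.2]), -0.2)
rim 642 [-0.0717 -0.0395 -0.004 ] [0.0754 0.0424 0.0139] (array([1.6, 1.2]), array([ 81.4, 147.5]), 0.6)
side 587 (array([ 2.3, -0.7]), array([ 58.4, 123.5]), 0.3)
sole 592 [-0.0631 -0.0324  0.0636] [0.0604 0.0262 0.0897] (array([-1.5, -2.9]), array([ 58.4, 123.5]), -0.3)
rim 1271 [-0.0746 -0.0434 -0.004 ] [0.0727 0.0394 0.0139] (array([-0.9, -2.4]), array([ 82.7, 147. ]), 0.5)
```

View pics/top4.png

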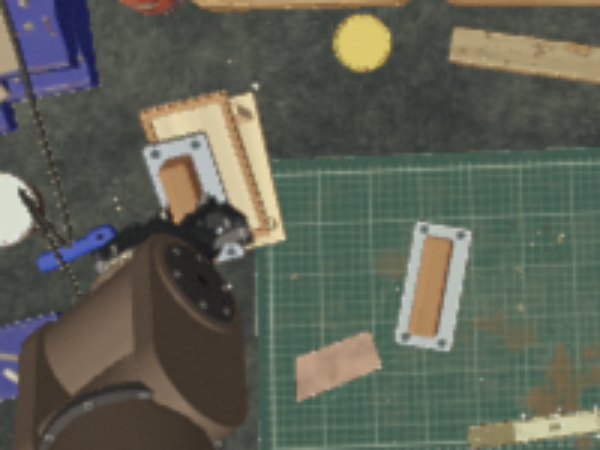

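Sole and tray centres agree within 1 mm in each camera, with about 0.8° of yaw still to correct. Descending straight.

Call:
{"fn": "arm_command", "kwargs": {"motion": [[[0, 0, 0.06, 0, 0, -0.002, 1], [0, 0, 0.12, 0, 0, -0.002, 1], [0, 0, 0.18, 0, 0, -0.002, 1], [0, 0, 0.23, 0, 0, -0.002, 1], [0, 0, 0.25, 0, 0, -0.002, 1]]]}}

```text
t: 12.85
tool_pos: [0.5429, 0.2833, 0.1002]
tcp_rot: [-0.324, 2.692, 0.063]
wrist_force: [0.3, 0.2, -9.4]
opening: 0.291
grasp_force: 64.4
```

Call:
{"fn": "arm_command", "kwargs": {"motion": [[[0, 0, 0.01, 0, 0, 0, 1], [0, 0, 0.02, 0, 0, 0, 1], [0, 0, 0.03, 0, 0, 0, 1], [0, 0, 0.04, 0, 0, 0, 1], [0, 0, 0.045, 0, 0, 0, 1]]]}}

```text
t: 13.35
tool_pos: [0.5465, 0.2843, 0.0939]
tcp_rot: [-0.323, 2.69, 0.064]
wrist_force: [-0.4, 0.1, -9.3]
opening: 0.293
grasp_force: 64.4
```

Run:
```python
from h import *
go(bed(0,0,.0243),RB)
```

```text
t 13.35 shift [0.003 0.011 0.025] turn [ 0.0001 -0.0004  0.0022] pos [0.5465 0.2843 0.0939] F [-0.4   0.07 -9.34] j [ 0.4   0.57  1.98 -0.43  0.18 -1.  ]
```

Call:
{"fn": "arm_command", "kwargs": {"motion": [[[0, 0, 0.007, 0, 0, 0, 1], [0, 0, 0.014, 0, 0, 0, 1], [0, 0, 0.02, 0, 0, 0, 1], [0, 0, 0.02, 0, 0, 0, 1]]]}}

```text
t: 13.75
tool_pos: [0.548, 0.2846, 0.09]
tcp_rot: [-0.323, 2.69, 0.064]
wrist_force: [-0.3, -0.4, -8.5]
opening: 0.289
grasp_force: 64.4
```

Call:
{"fn": "arm_command", "kwargs": {"motion": [[[0, 0, 0.005, 0, 0, 0, 1], [0, 0, 0.008, 0, 0, 0, 1], [0, 0, 0.008, 0, 0, 0, 1]]]}}

```text
t: 14.05
tool_pos: [0.5482, 0.2848, 0.0893]
tcp_rot: [-0.324, 2.69, 0.063]
wrist_force: [-8.3, -1.1, 1.3]
opening: 0.289
grasp_force: 66.1
```

Run:
```python
from h import *
go(bed(0,0,.0243),RB)
```

```text
t 14.05 shift [0.002 0.01  0.001] turn [ 0.0001 -0.0004  0.0023] pos [0.5482 0.2848 0.0893] F [-8.31 -1.06  1.31] j [ 0.4   0.58  1.98 -0.45  0.17 -0.98]
```

The floor contact comes at the expected height. I release and retract.

Call:
{"fn": "arm_command", "kwargs": {"motion": [[[0, 0, -0.003, 0, 0, 0, 0.3], [0, 0, -0.003, 0, 0, 0, 0], [0, 0, -0.003, 0, 0, 0, -0.3], [0, 0, -0.003, 0, 0, 0, -0.3]]]}}

```text
t: 14.45
tool_pos: [0.5488, 0.2849, 0.0897]
tcp_rot: [-0.323, 2.689, 0.064]
wrist_force: [0.7, 0.5, 0.8]
opening: 0.65
grasp_force: 0.0
```

Call:
{"fn": "arm_command", "kwargs": {"motion": [[[0, 0, -0.05, 0, 0, 0, -0.3], [0, 0, -0.2, 0, 0, 0, -0.3], [0, 0, -0.4, 0, 0, 0, -0.3], [0, 0, -0.6, 0, 0, 0, -0.3], [0, 0, -0.8, 0, 0, 0, -0.3]]]}}

```text
t: 14.95
tool_pos: [0.4822, 0.2695, 0.2358]
tcp_rot: [-0.323, 2.69, 0.064]
wrist_force: [0.2, 0.2, -0.7]
opening: 0.652
grasp_force: 0.0
```

Call:
{"fn": "arm_command", "kwargs": {"motion": [[[0, -0.15, -0.1, 0, 0, 0, -0.3], [0, -0.3, -0.1, 0, 0, 0, -0.3], [0, -0.5, -0.1, 0, 0, 0, -0.3], [0, -0.7, -0.1, 0, 0, 0, -0.3], [0, -0.7, -0.1, 0, 0, 0, -0.3]]]}}

```text
t: 15.45
tool_pos: [0.5089, 0.1282, 0.2538]
tcp_rot: [-0.318, 2.69, 0.062]
wrist_force: [-0.0, 0.6, -0.3]
opening: 0.647
grasp_force: 0.0
```

Run:
```python
from h import *
for n in("side","top"):
    p,d=env.capture(n);P=cloud(n,d)
    if n=="side":cv2.imwrite("pics/s5.png",cv2.resize(p[180:370,190:430,::-1],None,fx=3,fy=3))
    K=(P-B)@np.c_[ex,ey,nb]
    for nm,a,b in(("rib",.043,.058),("sole",.0125,.020),("rim",-.004,.0115)):
        m=(abs(K[...,0])<.1)&(abs(K[...,1])<.06)&(K[...,2]>a)&(K[...,2]<b)
        if m.sum()>5:print(n,nm,m.sum(),K[m][:,2].mean().round(4),rect(K[m][:,:2]))
    print(rib(P,(.447,.08)))
print(env.observe()['tool_pos'],env.observe()['t'])
```

```text
side rib 395 0.0506 (array([-1.2, -2.3]), array([27. , 94.4]), 1.0)
side sole 461 0.0161 (array([-0.3, -0.1]), array([ 76.3, 144.1]), 0.2)
side rim 683 0.0062 (array([-1.6, -2.3]), array([ 84.9, 148.2]), -0.4)
(335, (array([445.8,  77.9]), array([30.1, 96.2]), -10.4), array([0.4453, 0.0801]))
top rib 321 0.0489 (array([1.3, 0.6]), array([26.4, 96.3]), 0.6)
top sole 323 0.0154 (array([ 3.4, -1.4]), array([ 75.5, 143.9]), 0.5)
top rim 644 0.0054 (array([1.2, 2.2]), array([ 82.4, 148.8]), -0.1)
(293, (array([448.5,  82.2]), array([26.5, 96.2]), -10.2), array([0.4505, 0.0807]))
[0.50799805 0.13088904 0.25348995] 15.55
```

View pics/s5.png

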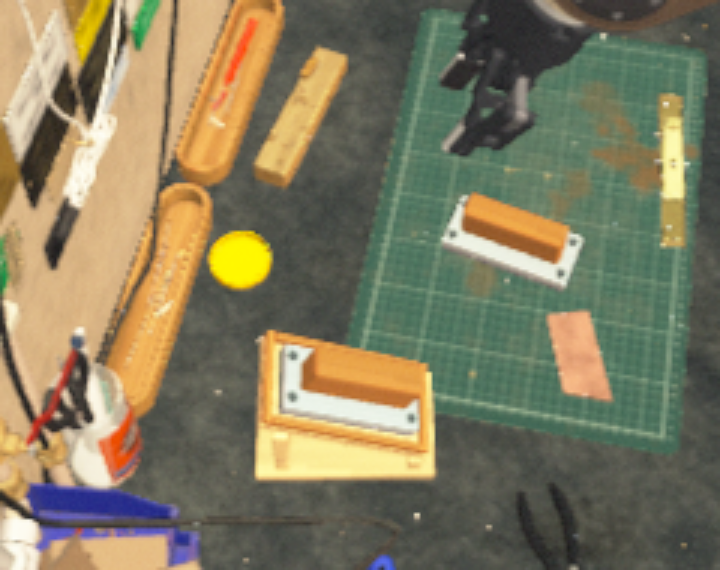

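The fresh block sits fully inside the tray rim at crop (350,388), rib top 50 mm above the floor. The worn one lies flat on the mat at (513,240), with the gripper clear of both.

```bash
python3 -c "
from cell import env
print(env.finish_job())"
```

```text
the job is handed in; nothing more can be done
None
```

I handed the job in at about 15.6 s: the right-hand block dragged harder (7–8 N, against about 2.6 N on the left block's cleanest stretch), so it now lies pad down and fully in the tray, and the worn left-hand one lies flat on the mat where its 7 cm drag ended. I dragged both by pushing the rib's end with the closed fingers, and for the left block's first 4 cm the fingers also bore on it with about 4 N of vertical force, so that stretch was not under its own weight alone.

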